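# Put the steel hip flask away in its presentation case

### The arm

A 6-joint arm with a two-finger parallel gripper is mounted at the origin on the work surface. World frame = base frame: x ahead of the robot, y to its left, z up, the work surface at z = 0. Lengths are in m, angles in degrees, forces in N, time in s.
With the tool pointing down it reaches from about 0.3 to 0.85 m from the base axis. Payload 4.2 kg.
Tool frame: the origin (TCP) lies at the very end of the fingers, on their centre line; the grasp point (between the pads) lies 19 mm behind it (env.grip_depth is the distance from the TCP to the grasp point, in m); z points along the fingers, y is the line along which they close (so a half turn about z gives the same grasp; the last joint's range is limited). The gripper opens to 91 mm and grips with 3 to 60 N. Pads are 32 mm wide; open, the fingers measure 118 mm over their backs; the gripper's body (76 mm by 178 mm) begins 60 mm behind the grasp point.
Start: joints at [-69.442, 18.312, 89.639, -0, 72.044, -1.146], TCP at [0.213, -0.534, 0.214] pointing down, gripper open.
Joint ranges: [-177.97, 177.97], [-48.28, 115.42], [12.27, 149.76], [-77.06, 257.06], [2.81, 150.46], [-146.56, 146.56]. Speed limits (degrees/s): [147.25, 147.25, 180, 180, 180, 180].

### API

Orientations are given as [roll, pitch, yaw] about the fixed x, y, z axes, in that order (R = Rz(yaw) Ry(pitch) Rx(roll)).
In Python, from rig import monitor, get_image, calibration, close_job, boxes_of, place_of, env gives the robot as it stands.
- The arm moves only by the tool arm_command, never from a script. Its argument "deltas" is a list that holds one entry, the list of rows, each a list of 7 numbers: the shift along the world's x, y, z in units of 50 mm (1.0 is 50 mm), then the turn, a rotation vector about the world's x, y, z in degrees, then the closure, from 0 (fully open) to 1 (shut). In form: [[[x, y, z, wx, wy, wz, claw], ...]]. A call has 1 to 12 rows; each row shifts and turns the commanded pose from where the row before left it; what a row does not reach is not made up. A row lasts 1/10 s, in which the tool goes at most 50 mm and 8.59 degrees, less where a joint would pass 70% of its speed; a pose out of reach is approached as far as the arm can. A call is refused whole if a number of a shift passes 1 or a number of a turn 8.59, either way. A call with a gripper value outside its range is refused whole. The fingers move at their own pace and stop on an object; the grip force is fixed at half the most. Time passes only in rows, so rows that do not move let the fingers close. It gives the time, the measured TCP pose, the force, the opening and the grip force at its end, in the units of the state.
- monitor.observe(): the state, without advancing time (a new reading comes with each control period).
- get_image(name): name is "scene" or "top" or "wrist"; returns (picture, depth): 384x512x3 uint8, blue, green, red; 384x512 float32, m along the optical axis (not along the pixel's ray), 0 where there is no reading.
- calibration(name): a dict with "intrinsics" (3x3 intrinsics, pixels), "world_to_cam" (4x4, takes a point from world to camera coordinates). Camera axes: x right, y up, looking along -z (the intrinsics and any distortion apply to the point x, -y, -z); pixel columns grow to the right and rows downward; lengths in m; the calibration is good to about 2 mm. A picture is of the moment at which its call begins: read the wrist's pose just before it. calibration takes no time and is no camera call; for the wrist camera it gives the pose at the moment of the call.
- close_job(): hands the job in; it is judged then, once.
Trained networks look in the newest picture that a camera, given by its name, has taken for a name from the list of things; names that differ only in an ending like _2 or _b are one class to them, and where a whole thing is asked for, a point or a joint stands for the part that bears it (a point fixed in the world has none). Each returns a list of dicts, best first, with "score" (0 to 1); they miss things now and then, are a little off and sometimes report something else, mostly with a low value. They report only what shows in the picture. A call takes as long as a camera call. They do not tell look-alikes from the thing itself.
- boxes_of(target, camera): "box" ([left, top, width, height] in pixels, round what is visible of it).
- place_of(target, camera): "position" ([column, row] in pixels: a listed point, or the origin of a listed thing).
The state is a dict: "time_s": time; "q": joint angles; "qvel": joint speeds; "effort": joint torques, N m; "position": TCP position; "tool_rot": TCP orientation; "force": force on the tool from outside, world axes, zero at the start; "torque": the same for the moment, N m; "width": opening from 0.0 (shut) to 1.0 (fully open); "grip_force": force on a finger pad.
Only numpy, scipy, OpenCV 4.12 (cv2) and the standard library are available. Lean on these libraries where they do the work, as an engineer would, in place of code of your own. Each camera call takes 0.05 s, during which the arm holds its last target. There are 200 camera calls.

### The job

Put the steel hip flask away in the dark wooden presentation case: lay it flat and square in the fitted pocket with its cap in the neck groove, and lower it right down into the pocket before letting go rather than dropping it. Leave the copper flask and the brass jigger as they are.

Things in the scene. Friction and masses are not known exactly. Their poses are not given: they have to be found in the camera images.
- steel_flask_centre (a point): Centre of the loose silver-grey steel hip flask (about 0.22 kg) lying flat on the table: a rounded block 92 mm long (x), 52 wide (y), 30 thick (z); this point is 15 mm above its underside. +x runs to the neck and black cap (18 mm diameter), which end 74 mm from this point, half-way up. Grasp from above across the 52 mm, at mid-length.
- pocket (a point): Middle of the blue pocket's floor, 14 mm above the table, in the fixed dark wood case (220x140 mm). Pocket 106 (x) by 66 (y): flask body + 7 mm all round. Side walls 12 high, each with a 60 mm floor-level gap at mid-length for a finger. z is up. +x: neck groove 38 wide, 35 long, same floor; -x: block 24 above the floor with two cups, tops 42 above it. Seated, the flask's centre is 15 mm above this point, x along x.
- copper_flask_centre (a point): centre of the copper-coloured hip flask with a brass cap, a bystander of the same shape and size as the steel one, lying loose on the table; leave it alone. Axes as for the steel flask.
- jigger_centre (a point): Centre, 37.5 mm above the foot, of a loose brass jigger (two cones joined at their tips), 75 mm tall, 44 mm wide at the top, standing on the table; a bystander, leave it standing. z is up.
There are look-alikes about, which are no part of the job. Of the things that look like the part that bears steel_flask_centre, the middle-sized one is meant.

How it is judged:
By the outcome, as a careful person would: the job done as asked, in the order asked, and still so for the second after the job is handed in, with the robot touching nothing.
It also fails if it takes over 48 s, if anything falls off the work surface, if the arm or the gripper's body presses on something with over 40 N, if the wrist force passes 120 N, or if a joint passes its speed limit or range.

## Working session

There is one attempt and no reset: what is moved stays moved. The work goes in short steps, Python scripts to look and compute and a tool call to move; the robot and the scene stay as the last step left them, time stands still between calls to the robot, and variables do not carry over. Pictures are saved under pics/ and viewed, at most 10 in all, crops included, and the job is handed in when it is done.

Besides the shell and the picture viewer there is one more tool, called after "Call:" as name(argument=value, ...), one argument or row to a line, values as JSON. arm_command: Moves the arm, as the interface text tells. Its arguments: {"type":"object","properties":{"deltas":{"type":"array","items":{"type":"array","items":{"type":"array","items":{"type":"number"}}}}},"required":["deltas"]}

```bash
mkdir -p pics; cat > h.py <<'E'
import numpy as np, cv2
from rig import monitor, get_image, calibration, close_job, boxes_of, place_of, env
def px2w(cam,u,v,z,cal=None):
    c=cal or calibration(cam);K=np.array(c["intrinsics"]);T=np.linalg.inv(np.array(c["world_to_cam"]))
    d=np.linalg.inv(K)@[u,v,1];d=T[:3,:3]@(d*[1,-1,-1]);o=T[:3,3]
    return o+d*(z-o[2])/d[2]
def cloud(cam,dep,cal=None):
    c=cal or calibration(cam);K=np.array(c["intrinsics"]);T=np.linalg.inv(np.array(c["world_to_cam"]))
    v,u=np.mgrid[:dep.shape[0],:dep.shape[1]]
    p=np.stack([(u-K[0,2])/K[0,0]*dep,-(v-K[1,2])/K[1,1]*dep,-dep],-1)
    return p@T[:3,:3].T+T[:3,3]
E
python3 - <<'E'
from h import *
for cam in ["top","scene"]:
    im,d=get_image(cam);cv2.imwrite(f"pics/{cam}1.png",im);np.savez(f"{cam}1.npz",im=im,d=d)
    print(cam,calibration(cam).keys())
    for t in ["steel_flask_centre","pocket","copper_flask_centre","jigger_centre"]:
        for r in place_of(t,cam): 
            z={"p":.014,"j":.0375}.get(t[0],.015)
            print(t,round(r["score"],2),np.round(r["position"]),px2w(cam,*r["position"],z).round(3))
print(monitor.observe()["time_s"])
E
```

```text
top dict_keys(['intrinsics', 'world_to_cam'])
steel_flask_centre 0.85 [252. 157.] [0.537 0.102 0.015]
steel_flask_centre 0.75 [248. 229.] [0.378 0.109 0.015]
steel_flask_centre 0.62 [305. 122.] [ 0.621 -0.017  0.015]
pocket 0.57 [382. 142.] [ 0.578 -0.191  0.014]
copper_flask_centre 0.56 [194. 166.] [0.516 0.233 0.015]
jigger_centre 0.58 [128. 142.] [0.562 0.374 0.037]
scene dict_keys(['intrinsics', 'world_to_cam'])
steel_flask_centre 0.97 [206. 252.] [ 0.625 -0.02   0.015]
steel_flask_centre 0.61 [274. 215.] [0.546 0.108 0.015]
steel_flask_centre 0.59 [261. 165.] [0.38  0.101 0.015]
pocket 0.86 [112. 235.] [ 0.57  -0.187  0.014]
copper_flask_centre 0.56 [335. 197.] [0.504 0.239 0.015]
jigger_centre 0.64 [418. 209.] [0.575 0.374 0.037]
0.5
```

View pics/top1.png

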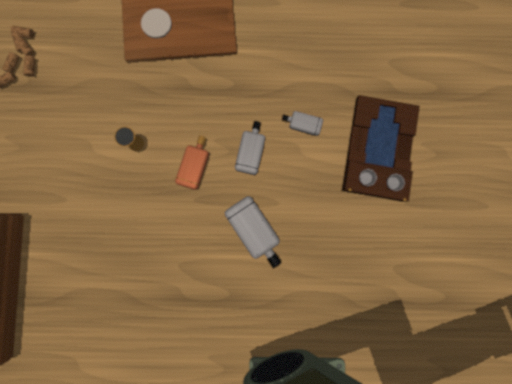

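View pics/scene1.png

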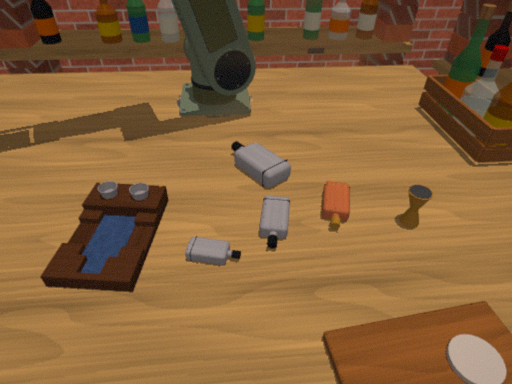

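The three candidates for the steel flask in the top view are large (252,229), middle (251,152) and small (305,122). The copper one is at (193,166), the jigger at (126,137), and the case at (382,148) with its groove pointing up the image. By the description I choose the middle one, and check its size next.

```bash
python3 - <<'E'
from h import *
f=np.load("top1.npz");im,d=f["im"],f["d"]
P=cloud("top",d)
print("table z",np.median(P[250:300,100:200,2]))
def ana(name,mask,seed,zz):
    n,l=cv2.connectedComponents(mask.astype(np.uint8),connectivity=4)
    w=40;s=l[seed[1],seed[0]];v,u=np.where(l==s)
    pts=np.array([px2w("top",a,b,zz)[:2] for a,b in zip(u,v)])
    r=cv2.minAreaRect((pts*1000).astype(np.float32))
    print(name,len(u),np.round(r[0]),np.round(r[1]),round(r[2],1),"z",np.nanmedian(P[v,u,2]).round(4))
hsv=cv2.cvtColor(im,cv2.COLOR_BGR2HSV)
grey=(hsv[...,1]<60)&(hsv[...,2]>90)
for n,s in [("large",(252,229)),("mid",(251,152)),("small",(308,124))]: ana(n,grey,s,.03 if n!="large" else .04)
blue=(hsv[...,0]>95)&(hsv[...,0]<125)&(hsv[...,1]>80)
ana("pocket+groove",blue,(382,150),.014)
cv2.imwrite("pics/crop1.png",cv2.resize(im[90:215,220:430],None,fx=3.8,fy=3.8,interpolation=cv2.INTER_CUBIC))
c=calibration("wrist");print(c, monitor.observe()["tool_rot"])
E
```

```text
table z -0.00021445699263422657
large 1832 [378.  97.] [133.  68.] 34.6 z 0.0397
mid 932 [550. 107.] [51. 99.] 77.5 z 0.0293Traceback (most recent call last):
  File "<stdin>", line 13, in <module>
  File "<stdin>", line 8, in ana
  File "h.py", line 4, in px2w
    c=cal or calibration(cam);K=np.array(c["intrinsics"]);T=np.linalg.inv(np.array(c["world_to_cam"]))
             ~~~~~~~~~~~^^^^^
ValueError: time passes only in moves, steps and waits
```

```bash
python3 - <<'E'
from h import *
f=np.load("top1.npz");im,d=f["im"],f["d"]
cal=calibration("top")
hsv=cv2.cvtColor(im,cv2.COLOR_BGR2HSV)
def ana(name,mask,seed,zz):
    n,l=cv2.connectedComponents(mask.astype(np.uint8),connectivity=4)
    v,u=np.where(l==l[seed[1],seed[0]])
    pts=np.array([px2w("top",a,b,zz,cal)[:2] for a,b in zip(u,v)])
    r=cv2.minAreaRect((pts*1000).astype(np.float32))
    print(name,len(u),np.round(r[0]),np.round(r[1]),round(r[2],1))
    print((cv2.boxPoints(r)).round().tolist())
grey=(hsv[...,1]<60)&(hsv[...,2]>90)
ana("small",grey,(308,124),.02)
ana("mid",grey,(251,152),.03)
blue=(hsv[...,0]>95)&(hsv[...,0]<125)&(hsv[...,1]>80)
ana("pocket+groove",blue,(382,150),.014)
print("mid cap",px2w("top",256,127,.015,cal), "groove end mid",px2w("top",388,110,.014,cal))
cv2.imwrite("pics/crop1.png",cv2.resize(im[90:215,220:430],None,fx=3.8,fy=3.8,interpolation=cv2.INTER_CUBIC))
c=calibration("wrist");s=monitor.observe();print(c, s["tool_rot"],s["position"])
E
```

```text
small 520 [619. -14.] [76. 39.] 75.8
[[590.0, -47.0], [628.0, -56.0], [647.0, 18.0], [609.0, 27.0]]
mid 932 [550. 107.] [51. 99.] 77.5
[[496.0, 93.0], [593.0, 71.0], [604.0, 121.0], [507.0, 142.0]]
pocket+groove 1413 [ 593. -193.] [ 65. 135.] 80.9
[[522.0, -214.0], [655.0, -235.0], [665.0, -171.0], [532.0, -150.0]]
mid cap [0.60654083 0.09464127 0.015     ] groove end mid [ 0.65177672 -0.2068861   0.014     ]
{'intrinsics': array([[285.87746404,   0.        , 252.19310266],
       [  0.        , 285.87746404, 193.0687706 ],
       [  0.        ,   0.        ,   1.        ]]), 'world_to_cam': array([[ 3.69772380e-01, -9.29122374e-01,  2.64795420e-05,
        -5.74229164e-01],
       [ 8.91344927e-01,  3.54729657e-01, -2.82260679e-01,
         3.09898302e-02],
       [ 2.62245320e-01,  1.04395805e-01,  9.59337745e-01,
        -3.90587311e-01],
       [ 0.00000000e+00,  0.00000000e+00,  0.00000000e+00,
         1.00000000e+00]])} [1.79999358e+02 1.52519191e-04 2.17035240e+01] [ 0.21262413 -0.53423307  0.21392978]
```

View pics/crop1.png

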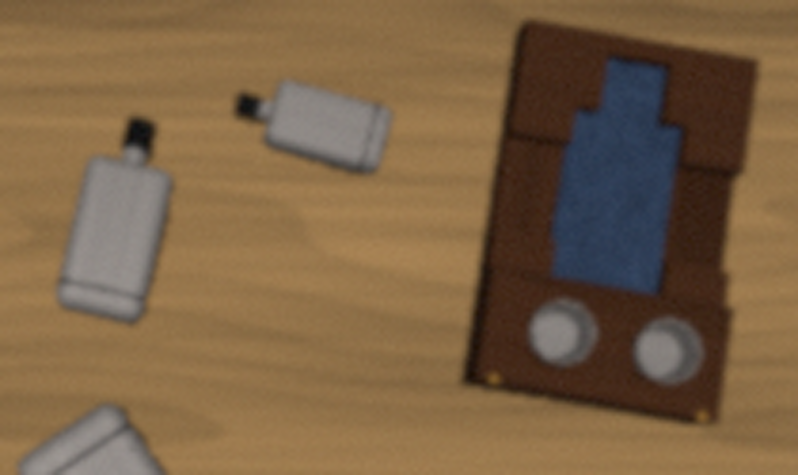

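The crop shows the middle flask body at (115,235), with its cap up at (138,133). Its 51 mm width and 29 mm top height match the description. The pocket is at about (620,200), with its groove upward. Go over the case first and look on the way.

Call:
arm_command(
  deltas=[
    [[0.665,0.625,0,0,0,-2.8,0],[0.665,0.625,0,0,0,-2.8,0],[0.665,0.625,0,0,0,-2.8,0],[0.665,0.625,0,0,0,-2.8,0],[0.665,0.625,0,0,0,-2.8,0],[0.665,0.625,0,0,0,-2.8,0],[0.665,0.625,0,0,0,-2.8,0],[0.665,0.625,0,0,0,-2.8,0],[0.665,0.625,0,0,0,-2.8,0],[0.665,0.625,0,0,0,-2.8,0],[0.665,0.625,0,0,0,-2.8,0],[0,0,0,0,0,0,0]],
  ],
)

```text
time_s: 1.7
position: [0.5819, -0.1866, 0.2135]
tool_rot: [-179.9, -0.1, -8.8]
force: [-0.4, -0.7, -0.9]
width: 0.998
grip_force: 0.0
```

```bash
python3 - <<'E'
from h import *
s=monitor.observe();print(s["position"].round(4) if hasattr(s["position"],"round") else s["position"],s["tool_rot"],s["force"])
cal=calibration("wrist");im,d=get_image("wrist");cv2.imwrite("pics/w1.png",im);np.savez("w1.npz",im=im,d=d)
for t in ["pocket","steel_flask_centre"]:
    for r in place_of(t,"wrist"): print(t,round(r["score"],2),np.round(r["position"]),px2w("wrist",*r["position"],.0145,cal).round(4))
hsv=cv2.cvtColor(im,cv2.COLOR_BGR2HSV)
blue=((hsv[...,0]>95)&(hsv[...,0]<125)&(hsv[...,1]>80)).astype(np.uint8)
n,l,st,ce=cv2.connectedComponentsWithStats(blue);i=1+np.argmax(st[1:,4]);print(st[i],ce[i])
P=cloud("wrist",d,cal);Q=P[l==i];print("floor z",np.median(Q[:,2]))
r=cv2.minAreaRect((Q[:,:2]*1000).astype(np.float32));print(r,cv2.boxPoints(r).round(1).tolist())
np.save("Q.npy",Q)
# align: slice along axis
a=np.deg2rad(-9);R=np.array([[np.cos(a),np.sin(a)],[-np.sin(a),np.cos(a)]])
L=Q[:,:2]@R.T
for x0 in np.arange(L[:,0].min(),L[:,0].max(),.01):
    y=L[(L[:,0]>=x0)&(L[:,0]<x0+.01),1];print(x0.round(4),np.percentile(y,[1,99]).round(4))
E
```

```text
[ 0.5819 -0.1866  0.2135] [-1.79896434e+02 -9.56642525e-02 -8.81958791e+00] [-0.4126033  -0.65735058 -0.8849705 ]
pocket 0.65 [255. 179.] [ 0.5725 -0.1875  0.0145]
steel_flask_centre 0.98 [ 46. 229.] [0.5466 0.1125 0.0145]
steel_flask_centre 0.57 [120. 167.] [ 0.616  -0.0155  0.0145]
[249 192  30  24 592] [263.66891892 204.32263514]
floor z 0.013413590281872334
((588.567626953125, -204.1063690185547), (38.91887283325195, 139.72079467773438), 79.01828002929688) [[516.2999877929688, -209.89999389648438], [653.4000244140625, -236.5], [660.9000244140625, -198.3000030517578], [523.7000122070312, -171.6999969482422]]
0.5438 [-0.1261 -0.0891]
0.5538 [-0.126  -0.0891]
0.5638 [-0.1257 -0.0905]
0.5738 [-0.1235 -0.0976]Traceback (most recent call last):
  File "<stdin>", line 16, in <module>
    return _quantile_unchecked(
        a, q, axis, out, overwrite_input, method, keepdims, weights)
    return _ureduce(a,
                    func=_quantile_ureduce_func,
    ...<5 lines>...
                    overwrite_input=overwrite_input,
                    method=method)
    r = func(a, **kwargs)
    result = _quantile(arr,
                       quantiles=q,
    ...<2 lines>...
                       out=out,
                       weights=wgt)
    slices_having_nans = np.isnan(arr[-1, ...])
                                  ~~~^^^^^^^^^
IndexError: index -1 is out of bounds for axis 0 with size 0
```

View pics/w1.png

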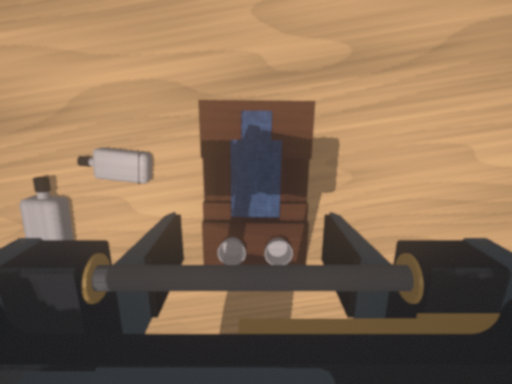

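The picture shows the pocket at columns 231–281, rows 140–217, its groove 241–272 up to row 110, cups at the bottom, and the middle flask partly visible at (47,215). Shadow split the colour mask, so I'll widen it.

```bash
python3 - <<'E'
from h import *
f=np.load("w1.npz");im=f["im"];d=f["d"];cal=calibration("wrist")
b=im.astype(int);blue=((b[...,0]-b[...,2])>12).astype(np.uint8);blue[:, :225]=0;blue[:,287:]=0;blue[222:]=0;blue[:100]=0
P=cloud("wrist",d,cal)
v,u=np.where(blue);print(len(u))
Q=np.array([px2w("wrist",a,c,.014,cal)[:2] for a,c in zip(u,v)])
for deg in [-12,-11,-10,-9,-8,-7]:
    a=np.deg2rad(deg);R=np.array([[np.cos(a),np.sin(a)],[-np.sin(a),np.cos(a)]])
    L=Q@R.T; x=np.percentile(L[:,0],[.3,99.7]);
    m=(L[:,0]>x[0]+.01)&(L[:,0]<x[0]+.095);y=np.percentile(L[m,1],[1,99])
    g=L[:,0]>x[1]-.025;yg=np.percentile(L[g,1],[1,99])
    c=R.T@[x[0]+.053,y.mean()];c2=R.T@[x[1]-.088,y.mean()]
    print(deg,"len",np.ptp(x).round(4),"w",np.ptp(y).round(4),"gw",np.ptp(yg).round(4),"mid diff",(y.mean()-yg.mean()).round(4),c.round(4),c2.round(4))
for z0 in (.03,.05):
  m=(abs(P[...,2]-z0)<.004)
E
```

```text
4400
-12 len 0.1381 w 0.0621 gw 0.0355 mid diff -0.0038 [ 0.5691 -0.1933] [ 0.5662 -0.1927]
-11 len 0.1381 w 0.0617 gw 0.0354 mid diff -0.0024 [ 0.569  -0.1932] [ 0.5661 -0.1926]
-10 len 0.1381 w 0.061 gw 0.0353 mid diff -0.0013 [ 0.5688 -0.1933] [ 0.5659 -0.1928]
-9 len 0.138 w 0.0614 gw 0.0352 mid diff 0.0003 [ 0.5687 -0.1929] [ 0.5657 -0.1925]
-8 len 0.1384 w 0.062 gw 0.0353 mid diff 0.0016 [ 0.5685 -0.1928] [ 0.5659 -0.1924]
-7 len 0.1388 w 0.0628 gw 0.0354 mid diff 0.0031 [ 0.5683 -0.1925] [ 0.5661 -0.1923]
```

Call:
arm_command(
  deltas=[
    [[-0.08,0.85,0,0,0,-0.5,0],[-0.08,0.85,0,0,0,-0.5,0],[-0.08,0.85,0,0,0,-0.5,0],[-0.08,0.85,0,0,0,-0.5,0],[-0.08,0.85,0,0,0,-0.5,0],[-0.08,0.85,0,0,0,-0.5,0],[-0.08,0.85,0,0,0,-0.5,0],[0,0,0,0,0,0,0],[0,0,0,0,0,0,0]],
  ],
)

```text
time_s: 2.75
position: [0.55, 0.1061, 0.2142]
tool_rot: [179.9, -0.0, -12.6]
force: [0.3, -0.6, -0.3]
width: 1.002
grip_force: 0.0
```

```bash
python3 - <<'E'
from h import *
s=monitor.observe();print(s["position"],s["tool_rot"],s["force"])
cal=calibration("wrist");im,d=get_image("wrist");cv2.imwrite("pics/w2.png",im);np.savez("w2.npz",im=im,d=d)
for r in place_of("steel_flask_centre","wrist"): print(round(r["score"],2),np.round(r["position"]),px2w("wrist",*r["position"],.015,cal).round(4))
P=cloud("wrist",d,cal)
m=((P[...,2]>.022)&(P[...,2]<.036)&(np.hypot(P[...,0]-.547,P[...,1]-.11)<.075)).astype(np.uint8)
n,l,st,ce=cv2.connectedComponentsWithStats(m);i=1+np.argmax(st[1:,4]);print(st[i],ce[i])
Q=P[l==i];print("z",np.percentile(Q[:,2],[5,50,95]))
r=cv2.minAreaRect((Q[:,:2]*1000).astype(np.float32));print(r)
top=Q[Q[:,2]>.027,:2];r=cv2.minAreaRect((top*1000).astype(np.float32));print(r)
E
```

```text
[0.54998567 0.10609541 0.21416893] [ 1.79943932e+02 -1.74004217e-02 -1.25725006e+01] [ 0.30061212 -0.64230949 -0.25960817]
0.86 [338.  99.] [ 0.6166 -0.0158  0.015 ]
0.82 [250. 175.] [0.5468 0.1109 0.015 ]
0.56 [279. 280.] [0.3831 0.1041 0.015 ]
[ 231  141   41   69 2712] [250.94616519 174.75848083]
z [0.02490384 0.02853586 0.02996462]
((547.714599609375, 108.98681640625), (51.864315032958984, 89.50020599365234), 77.83248138427734)
((546.9076538085938, 108.45797729492188), (50.94525146484375, 86.70337677001953), 77.42428588867188)
```

View pics/w2.png

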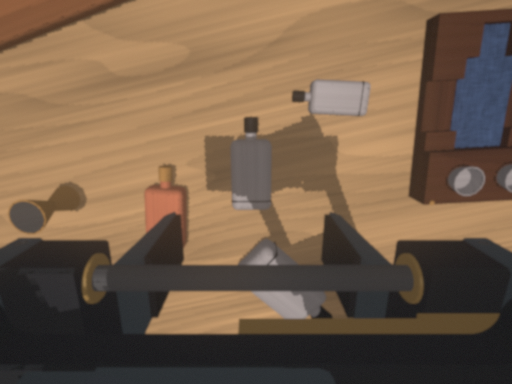

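The flask sits at (250,172), centre (0.547, 0.109), yaw −12.5°, top 0.030 with a 51 x 90 mm footprint, so it is the right size. Nothing stands in the fingers' way. Next: descend and grasp.

Call:
arm_command(
  deltas=[
    [[-0.06,0.06,-0.9,0,0,0,0],[0,0,-0.95,0,0,0,0],[0,0,-0.95,0,0,0,0],[0,0,-0.8,0,0,0,0],[0,0,-0.4,0,0,0,0],[0,0,-0.18,0,0,0,0],[0,0,0,0,0,0,0],[0,0,0,0,0,0,1],[0,0,0,0,0,0,1],[0,0,0,0,0,0,1],[0,0,0,0,0,0,1],[0,0,0,0,0,0,1]],
  ],
)

```text
time_s: 4.05
position: [0.5476, 0.11, 0.0055]
tool_rot: [-180.0, -0.0, -12.6]
force: [-0.3, -1.7, 0.6]
width: 0.59
grip_force: 0.5
```

Call:
arm_command(
  deltas=[
    [[0,0,0,0,0,0,1],[0,0,0,0,0,0,1],[0,0,0,0,0,0,1],[0,0,0,0,0,0,1]],
  ],
)

```text
time_s: 4.45
position: [0.5474, 0.1099, 0.0054]
tool_rot: [180.0, -0.0, -12.6]
force: [-1.4, -1.2, 5.9]
width: 0.568
grip_force: 30.0
```

Call:
arm_command(
  deltas=[
    [[0,0,0.2,0,0,0,1],[0,0,0.5,0,0,0,1],[0,0,0.7,0,0,0,1],[0,0,0.7,0,0,0,1],[0.04,-0.4,0.3,0,0,0.4,1],[0.05,-0.7,0,0,0,0.4,1],[0.05,-0.75,0,0,0,0.4,1],[0.05,-0.75,0,0,0,0.4,1],[0.05,-0.75,0,0,0,0.4,1],[0.05,-0.75,0,0,0,0.4,1],[0.05,-0.75,0,0,0,0.4,1],[0.05,-0.7,0,0,0,0.4,1]],
  ],
)

```text
time_s: 5.65
position: [0.5665, -0.1689, 0.1247]
tool_rot: [-180.0, 0.0, -9.4]
force: [-0.0, -0.4, -2.6]
width: 0.571
grip_force: 30.0
```

Call:
arm_command(
  deltas=[
    [[0.02,-0.35,0,0,0,0.2,1],[0,-0.15,0,0,0,0,1],[0,0,0,0,0,0,1],[0,0,0,0,0,0,1]],
  ],
)

```text
time_s: 6.05
position: [0.5676, -0.1914, 0.1247]
tool_rot: [-180.0, 0.1, -9.2]
force: [0.7, 0.6, -2.5]
width: 0.569
grip_force: 30.0
```

```bash
python3 - <<'E'
from h import *
s=monitor.observe();print(s["position"],s["tool_rot"],s["force"])
cal=calibration("wrist");im,d=get_image("wrist");np.savez("w3.npz",im=im,d=d)
P=cloud("wrist",d,cal);t=np.array(s["position"])
m=((P[...,2]>t[2]+.01)&(P[...,2]<t[2]+.04)&(np.hypot(P[...,0]-t[0],P[...,1]-t[1])<.06)).astype(np.uint8)
g=(cv2.cvtColor(im,cv2.COLOR_BGR2HSV)[...,1]<70).astype(np.uint8)
n,l,st,ce=cv2.connectedComponentsWithStats(m&g);i=1+np.argmax(st[1:,4]);print(st[i],ce[i])
Q=P[l==i];print("z",np.percentile(Q[:,2],[5,50,95]))
r=cv2.minAreaRect((Q[:,:2]*1000).astype(np.float32));print(r)
im2,d2=get_image("top");np.savez("top2.npz",im=im2,d=d2)
cv2.imwrite("pics/w3.png",np.hstack([cv2.resize(im,(400,300)),cv2.resize(im2[70:220,300:500],(400,300))]))
E
```

```text
[ 0.56760742 -0.1914134   0.12473605] [-1.79952574e+02  5.37834521e-02 -9.18074989e+00] [ 0.71481074  0.56131248 -2.53592711]
[  179   148   148   117 10195] [252.51211378 217.14418833]
z [0.1394697  0.14772582 0.15554874]
((592.9277954101562, -194.8928680419922), (73.9866714477539, 68.81250762939453), 80.30426788330078)
```

View pics/w3.png

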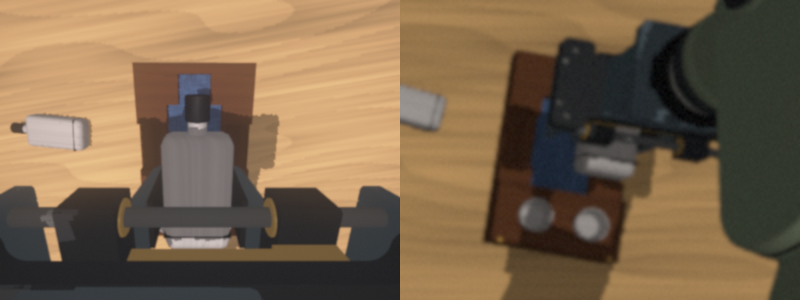

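The flask is held square with its cap at (198,108), lined up with the groove (179–212) in the left half. I'll check the lengthwise alignment within this same picture.

```bash
python3 - <<'E'
from h import *
f=np.load("w3.npz");im=f["im"];d=f["d"];cal=calibration("wrist");t=np.array(monitor.observe()["position"])
a=np.deg2rad(-9.2);R=np.array([[np.cos(a),np.sin(a)],[-np.sin(a),np.cos(a)]])
P=cloud("wrist",d,cal);L=(P[...,:2]-t[:2])@R.T
m=(P[...,2]>.115)&(P[...,2]<.165)&(L[...,0]>.055)&(L[...,0]<.1)&(abs(L[...,1])<.03)
print("cap tip x",L[m][:,0].max(),np.percentile(L[m][:,0],95),"cap y",np.percentile(L[m][:,1],[2,98]),"z",np.percentile(P[m][:,2],95))
# body shoulder
m=(P[...,2]>.145)&(P[...,2]<.155)&(L[...,0]>.0)&(L[...,0]<.055)&(abs(L[...,1])<.0226);print("shoulder x max",np.percentile(L[m][:,0],99))
b=im.astype(int);blue=((b[...,0]-b[...,2])>12);blue[:85]=0;blue[112:]=0;blue[:,:215]=0;blue[:,285:]=0
v,u=np.where(blue);Q=np.array([px2w("wrist",x,y,.014,cal)[:2] for x,y in zip(u,v)]);q=(Q-t[:2])@R.T
print("groove end x",np.percentile(q[:,0],99.5),"y",np.percentile(q[:,1],[1,99]))
b=blue=((b[...,0]-b[...,2])>12);blue[:132]=0;blue[170:]=0;blue[:,:190]=0;blue[:,310:]=0
v,u=np.where(blue);print(u.min(),u.max());q=(np.array([px2w("wrist",x,y,.014,cal)[:2] for x,y in zip(u,v)])-t[:2])@R.T
print("pocket x end",np.percentile(q[:,0],99.),"y",np.percentile(q[:,1],[1,99]))
E
```

```text
cap tip x 0.07374234532466845 0.0731404379789128 cap y [-0.00769449  0.00922911] z 0.14262929854877976
shoulder x max 0.043968899117380056
groove end x 0.09157174406189757 y [-0.01376332  0.02276776]
215 282
pocket x end 0.05776123707500915 y [-0.02720799  0.03640302]
```

Call:
arm_command(
  deltas=[
    [[0.06,0.04,-0.4,0,0,0,1],[0,0,-0.6,0,0,0,1],[0,0,-0.3,0,0,0,1],[0,0,-0.1,0,0,0,1],[0,0,0,0,0,0,1]],
  ],
)

```text
time_s: 6.65
position: [0.5708, -0.1897, 0.0546]
tool_rot: [-180.0, 0.1, -9.1]
force: [1.1, -0.6, -2.2]
width: 0.569
grip_force: 30.0
```

```bash
python3 - <<'E'
from h import *
s=monitor.observe();print(s["position"],s["tool_rot"],s["force"])
cal=calibration("wrist");im,d=get_image("wrist");np.savez("w4.npz",im=im,d=d);t=np.array(s["position"])
cv2.imwrite("pics/w4.png",cv2.resize(im[60:260,130:380],(750,600),interpolation=cv2.INTER_CUBIC))
a=np.deg2rad(-9.2);R=np.array([[np.cos(a),np.sin(a)],[-np.sin(a),np.cos(a)]])
P=cloud("wrist",d,cal);L=(P[...,:2]-t[:2])@R.T
fl=(P[...,2]>.009)&(P[...,2]<.019)&(abs(L[...,1])<.045)
for x0 in np.arange(.03,.1,.005):
    m=fl&(L[...,0]>=x0)&(L[...,0]<x0+.005)
    if m.sum()>5: print("floor",x0.round(3),m.sum(),np.percentile(L[m][:,1],[1,99]).round(4),L[m][:,0].max().round(4))
m=(P[...,2]>t[2]-.01)&(P[...,2]<t[2]+.03)&(L[...,0]>.055)&(L[...,0]<.1)&(abs(L[...,1])<.03)
print("cap x",np.percentile(L[m][:,0],99),"y",np.percentile(L[m][:,1],[1,99]))
E
```

```text
[ 0.57078074 -0.18966091  0.05462876] [-1.79987081e+02  5.92704263e-02 -9.14049702e+00] [ 1.09431324 -0.6081766  -2.19716764]
floor 0.03 42 [-0.031   0.0357] 0.0348
floor 0.035 316 [-0.0309  0.0351] 0.04
floor 0.04 420 [-0.0309  0.0352] 0.045
floor 0.045 430 [-0.0309  0.0351] 0.0498
floor 0.05 302 [-0.0308  0.0351] 0.0548
floor 0.055 154 [-0.0169  0.0211] 0.0599
floor 0.06 155 [-0.0169  0.0211] 0.065
floor 0.065 155 [-0.017   0.0211] 0.0699
floor 0.07 288 [-0.0168  0.0211] 0.0746
floor 0.075 439 [-0.017  0.021] 0.08
floor 0.08 390 [-0.017  0.021] 0.0847
floor 0.085 389 [-0.017  0.021] 0.0894
cap x 0.07367691650354027 y [-0.00781762  0.00931652]
```

View pics/w4.png

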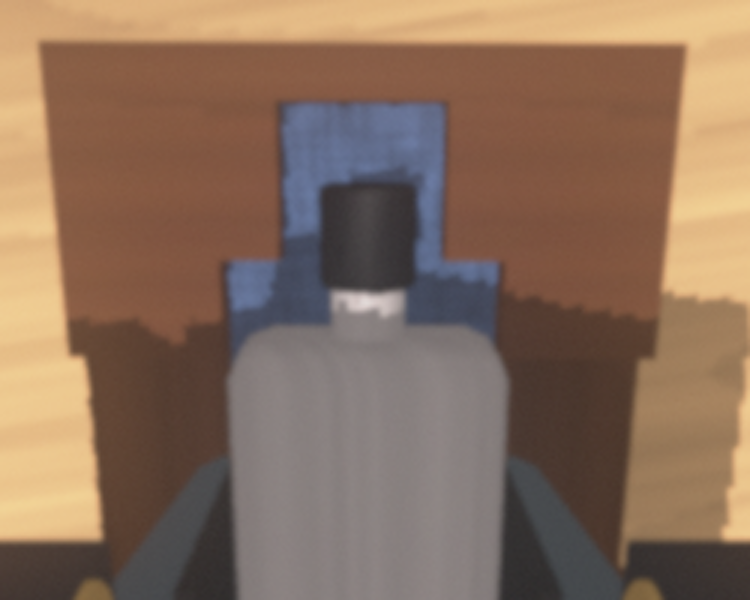

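The flask is over the pocket. The floor measures 66 mm across the pocket and 38 mm across the groove, as stated, and its middle is about 1.5 mm off in both axes. Correct that and lower.

Call:
arm_command(
  deltas=[
    [[0.036,0.028,0,0,0,0,1],[0,0,-0.2,0,0,0,1],[0,0,-0.2,0,0,0,1],[0,0,-0.12,0,0,0,1],[0,0,-0.08,0,0,0,1],[0,0,-0.04,0,0,0,1],[0,0,0,0,0,0,1]],
  ],
)

```text
time_s: 7.4
position: [0.5725, -0.1891, 0.0226]
tool_rot: [180.0, 0.0, -9.2]
force: [-0.0, -1.0, -3.3]
width: 0.573
grip_force: 30.0
```

Call:
arm_command(
  deltas=[
    [[0,0,-0.03,0,0,0,1],[0,0,-0.015,0,0,0,1],[0,0,0,0,0,0,1],[0,0,0,0,0,0,1]],
  ],
)

```text
time_s: 7.8
position: [0.5728, -0.1891, 0.0209]
tool_rot: [180.0, -0.0, -9.2]
force: [-0.6, -0.7, -2.2]
width: 0.572
grip_force: 30.0
```

Call:
arm_command(
  deltas=[
    [[0,0,-0.015,0,0,0,1],[0,0,-0.01,0,0,0,1],[0,0,0,0,0,0,1],[0,0,0,0,0,0,1]],
  ],
)

```text
time_s: 8.2
position: [0.5727, -0.1891, 0.0195]
tool_rot: [180.0, 0.0, -9.2]
force: [-0.5, 0.8, -2.4]
width: 0.567
grip_force: 30.0
```

Call:
arm_command(
  deltas=[
    [[0,0,-0.01,0,0,0,1],[0,0,-0.01,0,0,0,1],[0,0,0,0,0,0,1]],
  ],
)

```text
time_s: 8.5
position: [0.5727, -0.1891, 0.0194]
tool_rot: [180.0, -0.0, -9.2]
force: [-2.5, 0.8, 5.3]
width: 0.57
grip_force: 30.0
```

The wrist force rose from −2.4 N to +5.3 N, so the flask is on the floor. Release and lift.

Call:
arm_command(
  deltas=[
    [[0,0,0,0,0,0,0.38],[0,0,0,0,0,0,0.3],[0,0,0,0,0,0,0.25],[0,0,0,0,0,0,0.25],[0,0,0,0,0,0,0.25]],
  ],
)

```text
time_s: 9.0
position: [0.5727, -0.1891, 0.0183]
tool_rot: [180.0, 0.0, -9.2]
force: [-0.4, 0.3, -0.4]
width: 0.749
grip_force: 0.0
```

Call:
arm_command(
  deltas=[
    [[0,0,0.1,0,0,0,0.25],[0,0,0.3,0,0,0,0.25],[0,0,0.7,0,0,0,0.25],[0,0,0.9,0,0,0,0.25],[0,0,0.9,0,0,0,0.25],[0,0,0.9,0,0,0,0],[0,0,0.2,0,0,0,0],[0,0,0,0,0,0,0]],
  ],
)

```text
time_s: 9.8
position: [0.5737, -0.1895, 0.2211]
tool_rot: [179.9, -0.3, -9.2]
force: [0.1, 0.3, -1.0]
width: 0.98
grip_force: 0.0
```

```bash
python3 - <<'E'
from h import *
s=monitor.observe();t=np.array(s["position"]);print(s["time_s"],t,s["force"])
cal=calibration("wrist");im,d=get_image("wrist")
cv2.imwrite("pics/w5.png",im)
P=cloud("wrist",d,cal);c=np.array([.5727,-.1891]);a=np.deg2rad(-9.2);R=np.array([[np.cos(a),np.sin(a)],[-np.sin(a),np.cos(a)]])
L=(P[...,:2]-c)@R.T
m=(P[...,2]>.036)&(P[...,2]<.05)&(abs(L[...,1])<.033)&(abs(L[...,0])<.048)
print("top z",np.percentile(P[m][:,2],[5,50,95]),cv2.minAreaRect((L[m]*1000).astype(np.float32)))
g=(abs(P[...,2]-.014)<.004)&(L[...,0]>.06)&(L[...,0]<.1)&(abs(L[...,1])<.03);print("groove",np.percentile(L[g],[1,99],axis=0))
g=(abs(P[...,2]-.014)<.004)&(abs(L[...,1])<.04)&(L[...,0]>.048)&(L[...,0]<.052);print("pocket y",np.percentile(L[g],[1,99],axis=0))
E
```

```text
9.8 [ 0.57367095 -0.18946696  0.22110214] [ 0.12999608  0.32609547 -1.02104735]
top z [0.03889678 0.04253298 0.04394481] ((0.7024116516113281, 0.6378211975097656), (51.97517395019531, 89.74952697753906), 89.96110534667969)
groove [[ 0.06105581 -0.01719675]
 [ 0.08692791  0.02000367]]
pocket y [[ 0.04828875 -0.03158725]
 [ 0.05107596  0.03397908]]
```

View pics/w5.png

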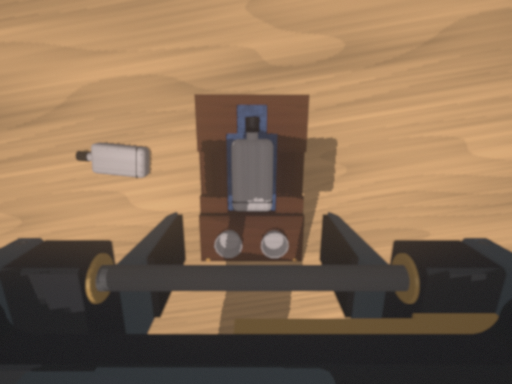

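The flask lies in the pocket at (252,172), square to it, with its top at 0.044 as it should be seated. The cap is in the groove at (252,124).

```bash
python3 -c "
from h import *
print(close_job())"
```

```text
the job is handed in; nothing more can be done
None
```

The middle-sized steel flask lies flat and square in the case's pocket with its cap in the neck groove. I lowered it onto the floor before letting go, didn't touch the copper flask or the jigger, and handed the job in at about 10 s of the 48 s allowed.

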